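# Index the dial of a bench marking press and stamp the brass blank

### The arm

A 7-joint arm with a two-finger parallel gripper is mounted at the origin on the work surface. World frame = base frame: x ahead of the robot, y to its left, z up, the work surface at z = 0. Lengths are in m, angles in rad, forces in N, time in s.
With the tool pointing down it reaches from about 0.35 to 0.9 m from the base axis. Payload 8.1 kg.
Tool frame: the origin (TCP) lies midway between the tips of the shut fingers; the grasp point (between the pads) lies arm.hold_point_z behind it (arm.hold_point_z is the distance from the TCP to the grasp point, in m); z points along the fingers, x is the direction in which the jaws open and shut, and the axes are right-handed (so a half turn about z gives the same grasp; the last joint's range is limited). The gripper opens to 92 mm and grips with 3 to 60 N. Pads are 19 mm wide; open, the fingers measure 130 mm over their backs; the gripper's body (75 mm by 190 mm) begins 47 mm behind the grasp point.
Start: joints at [-1.343, 0.434, 0.025, 1.573, -0.012, 1.134, -0.075], TCP at [0.203, 0.591, 0.227] pointing down, gripper open.
Joint ranges: [-2.62, 2.62], [-0.44, 2.09], [-1.27, 1.32], [0.08, 2.57], [-1.32, 4.46], [0.12, 2], [-2.74, 2.74]. Speed limits (rad/s): [2.22, 2.22, 3.01, 3.01, 3.14, 3.14, 3.14].

### API

Orientations are given as a rotation vector (axis times angle).
In Python, from cell import arm gives the robot as it stands.
- The arm moves only by the shell command python3 -m pendant 'ROWS' [FORCE]. ROWS is JSON, a list of rows, each an object with "dp": the shift along the tool's x, y, z in m, a list of three; "rotation": the turn, a rotation vector about the tool's x, y, z in rad, a list of three; "fingers": the closure, from -1 (fully open) to 1 (shut). In form: [{"dp": [x, y, z], "rotation": [rx, ry, rz], "fingers": fingers}, ...]. A call has 1 to 20 rows; each row is the pose to reach, as a shift and turn from the pose measured when the call began, along the tool's axes at that moment; what a row does not reach only later rows make up. A row lasts 1/8 s, in which the tool goes at most 62.5 mm and 10.7 degrees, less where a joint would pass 70% of its speed; a pose out of reach is approached as far as the arm can. A call with a gripper value outside its range is refused whole. The fingers move at their own pace and stop on an object; FORCE is the grip in N (left out, the last holds). Time passes only in rows, so rows that repeat a pose let the fingers close. It gives the time, the measured TCP pose, the force and the opening at its end, in the units of the state.
- arm.observe(): the state, without advancing time (a new reading comes with each control period).
- arm.get_image(name): name is "scene" or "top" or "wrist"; returns the picture (400x640x3 uint8, blue, green, red); there is no depth.
- arm.camera_params(name): a dict with "camera_matrix" (3x3 intrinsics, pixels), "k1" (the pictures are not rectified: a ray, as slopes to the right and down, at radius r is drawn at 1 + k1 r^2 times it, then the intrinsics apply), "rvec" (rotation vector, rad) and "tvec" (3), from world to camera coordinates, as OpenCV has them. Camera axes: x right, y down, z forward; pixel columns grow to the right and rows downward; lengths in m; the calibration is good to about 2 mm. A picture is of the moment at which its call begins: read the wrist's pose just before it. camera_params takes no time and is no camera call; for the wrist camera it gives the pose at the moment of the call.
- arm.sign_off(): hands the job in, once; it reports no verdict.
The state is a dict: "clock": time; "joints": joint angles; "dq": joint speeds; "joint_efforts": joint torques, N m; "position": TCP position; "ee_rot": TCP orientation; "force": force on the tool from outside, world axes, zero at the start; "ft_torque": the same for the moment, N m; "width": opening from 0.0 (shut) to 1.0 (fully open).
Only numpy, scipy, OpenCV 4.12 (cv2) and the standard library are available. Lean on these libraries where they do the work, as an engineer would, in place of code of your own. Each camera call takes 0.05 s, during which the arm holds its last target.

### The job

On the bench marking press, work the index lever to and fro, one tooth a stroke, until the brass blank stands under the stamp, and let the lever spring home; move the dial by that lever only and keep off the dial and the blanks. Then push the press handle down until the stamp bears firmly on the brass blank, and let the handle come back up. Do not stamp a silver blank, keep all blanks in their nests, and leave the pliers, hammer and jar where they lie.

Things in the scene. Friction and masses are not known exactly. Their poses are not given: they have to be found in the camera images.
- marking_press: Fixed bench marking press. Origin: on the bench, on the dial's axis; z up. In its frame (mm): aluminium base plate 12 thick, x -140 to 140, y -130 to 200; green column and head x -31 to 43, y 38 to 188, up to z 240; stamp axis at x 0, y 66, below the head; index lever on the -y side; press handle before the head (y 20), pointing to -x. Steel holding pawl on the +x side, 38 high, out to x 135.
- dial: Round dark grey dial, 180 mm across, face 44 mm above the bench, on a ratchet wheel 204 mm across. Origin on its axis on the bench. Ten nests every 36 degrees, centres 66 mm from the axis, between a raised hub (top at 49 mm, its stud at 66) and steel pins 6 mm high. Turns only counter-clockwise from above, one nest per full lever stroke, and stays put. At the start a nest is right under the stamp.
- index_lever (a joint): Steel lever under the ratchet wheel, on the dial's axis. 0 = home (spring-held), pointing at -112 degrees from +x in marking_press; grows counter-clockwise from above to 0.70 rad, its forward stop. The first 0.07 rad are free play; a stroke to the stop moves the dial one nest, a short one leaves it short and the next completes it. Takes about 7 N at the grip; let go, it is home in under 1 s.
- index_grip (a point): On the axis of the upright wooden grip at the end of the index lever, 68 mm above the bench, 175 mm from the dial's axis. Grip 26 mm across, 32 to 104 mm above the bench; can be pushed sideways. The lever (22 mm wide, top 22 mm above the bench) ends 15 mm farther out; the steel drive pawl on it reaches 133 mm from the dial's axis, 38 mm high.
- stamp_tip (a point): Centre of the lower face of the stamp (round, 16 mm across), which hangs under the ram of the press; 62 mm above the bench at rest, 14 mm above the blanks.
- ram: The square steel ram (20 mm) that carries the stamp; it slides up and down in the head of the press, driven by the handle (20 mm of travel per radian). Its upper end stands 290 mm above the bench at rest. Origin on the dial's axis on the bench when the ram is up.
- press_handle (a joint): Hand lever of the press. 0 = up (spring-held), pointing to -x and 0.436 rad above level; grows as it is pushed down. Pivots about the y axis of marking_press at x 22, y 20, z 205 mm. The stamp meets a blank at 0.70 rad; stop at 0.87. At handle_grip the spring takes about 3 to 6 N, then a further 5 to 10 N makes the stamp bear firmly. Let go, it springs up.
- handle_grip (a point): Point on the axis of the press handle's wooden grip, 135 mm from the pivot, 262 mm above the bench at rest and about 170 mm when the stamp bears on a blank. The grip is 27 mm across and lies along the lever from 86 to 178 mm from the pivot; it can be pushed down from above.
- brass_blank: The brass (yellow) pendant blank, a loose disc 32 mm across and 4 mm thick, lying in a nest of the dial; origin at the centre of its underside. At the start it is 3, 4, 5 or 6 full strokes of the index lever away from the stamp.
- silver_blank1: One of three silver-coloured blanks, same size as the brass one (disc 32 mm across, 4 mm thick), loose in a nest of the dial; origin at the centre of its underside. Not to be stamped.
- silver_blank2: One of three silver-coloured blanks, same size as the brass one (disc 32 mm across, 4 mm thick), loose in a nest of the dial; origin at the centre of its underside. Not to be stamped.
- silver_blank3: One of three silver-coloured blanks, same size as the brass one (disc 32 mm across, 4 mm thick), loose in a nest of the dial; origin at the centre of its underside. Not to be stamped.
- pliers: Flat-nose pliers with one yellow and one blue handle, 160 mm long, 48 mm wide, 14 mm high, lying loose beside the press on the -y side; origin on the bench near the rivet, nose towards its own +x.
- hammer: Chasing hammer, 200 mm long, lying loose beyond the press; origin on the bench below the middle of its length, which lies along its own x.
- flux_jar: Closed amber jar, 60 mm across, 75 mm high, standing loose on the +y side of the press; origin under its centre.
There are look-alikes about, which are no part of the job. Of the things that look like the brass_blank, the smaller one is meant.

How it is judged:
On the way, in this order (a step that is already met when the one before it is completed fails the run):
1. the brass blank has been indexed under the stamp and the index lever is home again (horizontal distance between brass_blank and stamp_tip below 0.006 m and value of joint index_lever below 0.12 rad), for 0.2 s.
2. the stamp bears firmly on the brass blank (horizontal distance between brass_blank and stamp_tip below 0.006 m and contact force between ram and brass_blank above 20 N), for 0.1 s.
At the end, for the whole second after the job is handed in: The brass blank lies under the stamp (centres within 6 mm seen from above), has been stamped with at least 20 N after it was indexed there, and is at rest; the press handle is up (below 0.1 rad), the index lever is home (below 0.12 rad), and all four blanks lie flat in nests of the dial (all of step 1 and value of joint press_handle below 0.1 rad and z of brass_blank in the frame of dial between 0.042 and 0.047 m and horizontal distance between brass_blank and dial between 0.061 and 0.071 m and z of silver_blank1 in the frame of dial between 0.042 and 0.047 m and horizontal distance between silver_blank1 and dial between 0.061 and 0.071 m and z of silver_blank2 in the frame of dial between 0.042 and 0.047 m and horizontal distance between silver_blank2 and dial between 0.061 and 0.071 m and z of silver_blank3 in the frame of dial between 0.042 and 0.047 m and horizontal distance between silver_blank3 and dial between 0.061 and 0.071 m and linear speed of brass_blank below 0.02 m/s); the robot touches nothing.
It fails at once if the stamp bears on a silver blank (contact force between ram and silver_blank1 above 1 N or contact force between ram and silver_blank2 above 1 N or contact force between ram and silver_blank3 above 1 N).
It fails at once if the robot pushes the dial or a blank directly (contact force between any of the fingers, the arm and dial above 1 N or contact force between any of the fingers, the arm and brass_blank above 1 N or contact force between any of the fingers, the arm and silver_blank1 above 1 N or contact force between any of the fingers, the arm and silver_blank2 above 1 N or contact force between any of the fingers, the arm and silver_blank3 above 1 N).
It fails at once if the pliers, hammer or jar are moved by more than 30 mm (distance of any of pliers, hammer, flux_jar from where it was at the start of the episode above 0.03 m).
It also fails if it takes over 61 s, if anything falls off the work surface, if the arm or the gripper's body presses on something with over 40 N, if the wrist force passes 120 N, or if a joint passes its speed limit or range.

## Working session

There is one attempt and no reset: what is moved stays moved. The work goes in short steps, Python scripts to look and compute and a shell command to move; the robot and the scene stay as the last step left them, time stands still between calls to the robot, and variables do not carry over. Pictures are saved under pics/ and viewed, and the job is handed in when it is done.

```bash
ls; mkdir -p pics; python3 - <<'E'
from cell import arm
import cv2
print(arm.observe())
for n in ("scene","top"):
    cv2.imwrite(f"pics/{n}0.png",arm.get_image(n)); p=arm.camera_params(n); print(n,p)
print(arm.hold_point_z)
E
```

```text
pics
{'clock': 0.0, 'joints': array([-1.34260083,  0.43520443,  0.02493671,  1.57409474, -0.01158437,
        1.13399842, -0.07510923]), 'dq': array([ 0.00107771,  0.00044604,  0.00169594,  0.00233576, -0.00029547,
        0.00018634, -0.00046997]), 'joint_efforts': array([ 3.77755214e-04, -6.67834926e+01,  9.85152237e-01, -3.14468694e+01,
       -6.05250383e-02,  4.24234977e-02,  1.73832527e-04]), 'position': array([0.20287018, 0.59061773, 0.22595699]), 'ee_rot': array([ 2.55608161e+00,  1.82473508e+00, -1.85809838e-03]), 'force': array([-0.42159131, -0.52053976,  0.36441281]), 'ft_torque': array([-0.03336527, -0.01658369,  0.02550416]), 'width': 0.9997028940239295}
scene {'camera_matrix': array([[380.73173332,   0.        , 318.21023875],
       [  0.        , 380.73173332, 200.19023704],
       [  0.        ,   0.        ,   1.        ]]), 'k1': -0.007820221831599077, 'rvec': array([ 1.11322495,  2.55752827, -0.80140354]), 'tvec': array([ 0.37334133, -0.28382295,  1.31306223])}
top {'camera_matrix': array([[426.38070344,   0.        , 323.68620275],
       [  0.        , 426.38070344, 191.96792033],
       [  0.        ,   0.        ,   1.        ]]), 'k1': -0.0019931462516900897, 'rvec': array([ 2.14017957, -2.15897573,  0.15301659]), 'tvec': array([0.05825684, 0.5889459 , 0.99971264])}
0.0188
```

View pics/scene0.png

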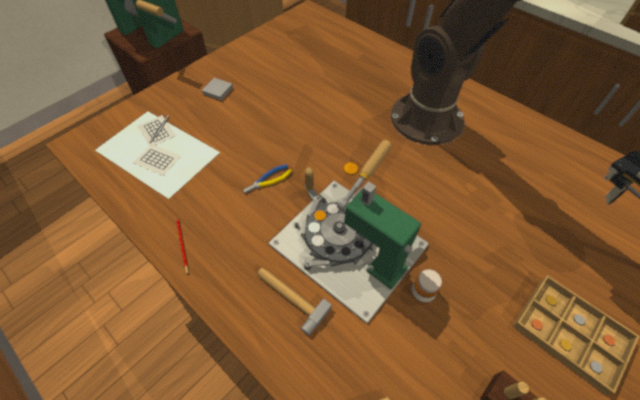

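View pics/top0.png

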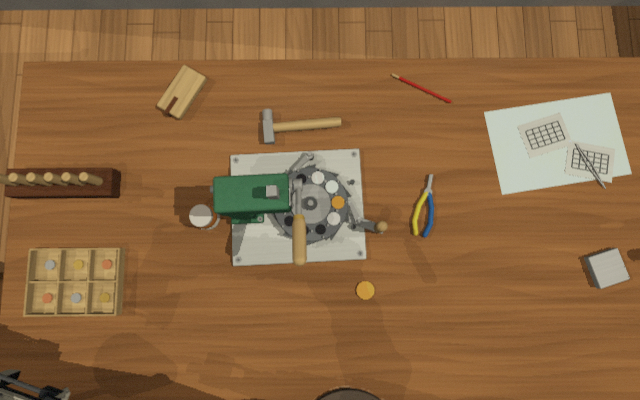

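The top view shows the press around (300,205) with its head to the left, the index grip near (382,227) and the pliers at (424,207). The brass blank on the dial is near (338,202), and there is a larger brass decoy at (366,290). Next I'll zoom in and measure.

```bash
cat > h.py <<'E'
import numpy as np, cv2
from cell import arm
def ray(n,uv,p=None):
    p=p or arm.camera_params(n); K=p['camera_matrix']; R,_=cv2.Rodrigues(p['rvec']); 
    D=np.array([p['k1'],0,0,0.])
    x=cv2.undistortPoints(np.array([[uv]],float),K,D)[0,0]
    return -R.T@p['tvec'], R.T@np.array([x[0],x[1],1])
def onz(n,uv,z,p=None):
    c,d=ray(n,uv,p); return c+d*(z-c[2])/d[2]
def proj(n,P,p=None):
    p=p or arm.camera_params(n)
    return cv2.projectPoints(np.array([P],float),p['rvec'],p['tvec'],p['camera_matrix'],np.array([p['k1'],0,0,0.]))[0].reshape(-1,2)
E
python3 - <<'E'
from h import *
im=cv2.imread('pics/top0.png')
cv2.imwrite('pics/top0z.png',cv2.resize(im[140:275,220:400],None,fx=4.4,fy=4.4,interpolation=cv2.INTER_CUBIC))
hsv=cv2.cvtColor(im,cv2.COLOR_BGR2HSV)
m=cv2.inRange(hsv,(10,140,150),(30,255,255)); 
n,l,s,c=cv2.connectedComponentsWithStats(m)
for i in range(1,n):
    if s[i,4]>20: print('yel',c[i],s[i,4],onz('top',c[i],.048))
# plate: light gray mask
m=cv2.inRange(hsv,(0,0,150),(180,50,255)); m[:140]=0;m[275:]=0;m[:,:220]=0;m[:,400:]=0
pts=cv2.findNonZero(m); h=cv2.convexHull(pts); r=cv2.minAreaRect(h); print(r)
for b in cv2.boxPoints(r): print(b,onz('top',b,.012))
E
```

```text
yel [225.64285714  14.57142857] 28 [1.05243015 0.30173929 0.048     ]
yel [239.02439024  13.87804878] 41 [1.05405854 0.26728985 0.048     ]
yel [265.79464286  18.40178571] 112 [1.04097412 0.19815081 0.048     ]
yel [279.70909091  14.29090909] 55 [1.05204131 0.1624028  0.048     ]
yel [453.47058824  15.60294118] 68 [ 1.04487544 -0.28559734  0.048     ]
yel [488.13253012  14.56626506] 83 [ 1.04707766 -0.37525799  0.048     ]
yel [30.57142857 17.56190476] 105 [1.04862357 0.80397765 0.048     ]
yel [60.47120419 19.52879581] 191 [1.04248032 0.72648533 0.048     ]
yel [145.56944444  15.05555556] 72 [1.05287398 0.50805188 0.048     ]
yel [295.96296296  14.2962963 ] 27 [1.05168218 0.12050485 0.048     ]
yel [359.15384615  16.53846154] 39 [ 1.04416821 -0.04229264  0.048     ]
yel [466.31818182  16.45454545] 22 [ 1.04227113 -0.31862458  0.048     ]
yel [475.74137931  25.53448276] 58 [ 1.01706304 -0.34145904  0.048     ]
yel [248.46774194  28.06451613] 62 [1.01476538 0.24231793 0.048     ]
yel [292.93333333  30.11666667] 60 [1.0081952 0.1282556 0.048    ]
yel [483.10752688  32.55913978] 93 [ 0.
[... 7316 characters left out ...]
048     ]
yel [181.36619718 367.18309859] 71 [0.18557522 0.38303735 0.048     ]
yel [236.71875    372.64583333] 96 [0.17251782 0.25589268 0.048     ]
yel [446.31007752 388.08062016] 645 [ 0.13453444 -0.22245169  0.048     ]
yel [222.17085427 392.64321608] 199 [0.1294137  0.28815025 0.048     ]
yel [634.43478261 388.52173913] 23 [ 0.12923291 -0.65222059  0.048     ]
((296.2356872558594, 200.21322631835938), (123.39585876464844, 132.6842498779297), 87.1375961303711)
[226.8953  141.90524] [0.72477568 0.29897794 0.012     ]
[359.414  135.2793] [ 0.73930446 -0.03970466  0.012     ]
[365.57608 258.5212 ] [ 0.42752068 -0.04844507  0.012     ]
[233.05737 265.14716] [0.41433709 0.27678216 0.012     ]
```

View pics/top0z.png

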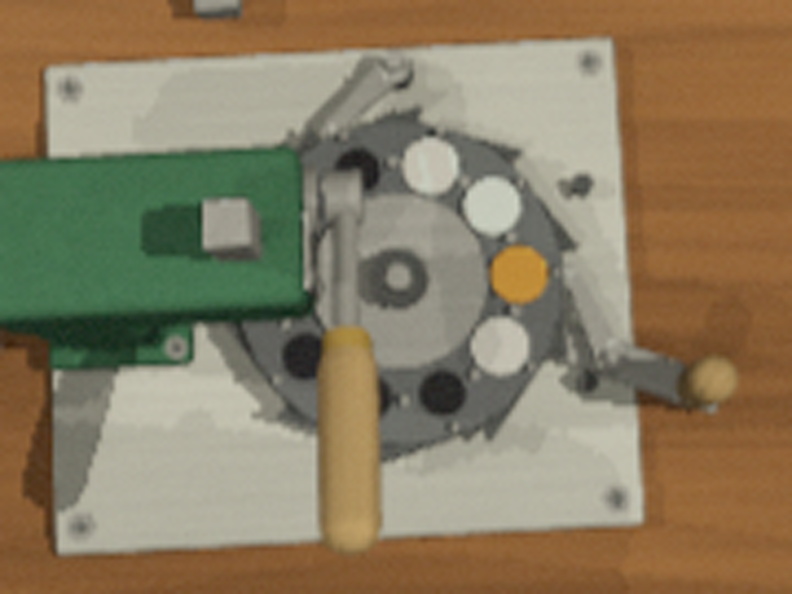

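```bash
cat > m1.py <<'E'
from h import *
C={(140,200):(45,65),(140,-130):(612,38),(-140,-130):(643,523),(-140,200):(57,553)}
P=[];W=[]
for k,v in C.items():
    w=onz('top',(220+v[0]/4.4,140+v[1]/4.4),.012); P.append(k);W.append(w[:2]);print(k,w)
P=np.array(P)/1000.;W=np.array(W)
M,_=cv2.estimateAffinePartial2D(P,W); print(M, np.degrees(np.arctan2(M[1,0],M[0,0])),np.hypot(*M[:,0]))
th=np.arctan2(M[1,0],M[0,0]);R=np.array([[np.cos(th),-np.sin(th)],[np.sin(th),np.cos(th)]])
t=W.mean(0)-R@P.mean(0); print('t',t)
f=lambda zx,zy,z:onz('top',(220+zx/4.4,140+zy/4.4),z)[:2]
print('stud',f(399,277,.066)); print('grip',f(713,379,.104))
b=f(518,274,.048); q=R.T@(b-t); print('brass',b,q,np.hypot(*q),np.degrees(np.arctan2(q[1],q[0])))
g=R.T@(f(713,379,.104)-t);print('grip p',g,np.hypot(*g),np.degrees(np.arctan2(g[1],g[0])))
print('ram',R.T@(f(229,222,.29)-t))
E
python3 m1.py
```

```text
(140, 200) [0.69110511 0.28973787 0.012     ]
(140, -130) [ 0.70428649 -0.03816023  0.012     ]
(-140, -130) [ 0.42667706 -0.0498032   0.012     ]
(-140, 200) [0.41304677 0.27700737 0.012     ]
[[ 0.99210045 -0.04183773  0.56024318]
 [ 0.04183773  0.99210045  0.08497194]] 2.414781297227626 0.9929822216230169
t [0.56025353 0.08472653]
stud [0.55987297 0.08427681]
grip [ 0.50118344 -0.07839642]
brass [0.56303765 0.0193996 ] [ 2.91994574e-05 -6.53862308e-02] 0.06538623735743856 -89.97441348824535
grip p [-0.06589056 -0.16048928] 0.17348883031951837 -112.32111820816796
ram [0.00046995 0.06472326]
```

The brass blank sits at −90° in the press frame, so it needs five strokes. I'll rise, cross above the press and shut the fingers.

```bash
python3 -m pendant '[{"dp":[0,0,-0.06],"rotation":[0,0,-0.11],"fingers":1},{"dp":[-0.03,0.02,-0.12],"rotation":[0,0,-0.22],"fingers":1},{"dp":[-0.07,0.06,-0.16],"rotation":[0,0,-0.33],"fingers":1},{"dp":[-0.115,0.098,-0.17],"rotation":[0,0,-0.33],"fingers":1},{"dp":[-0.16,0.136,-0.17],"rotation":[0,0,-0.33],"fingers":1},{"dp":[-0.205,0.174,-0.17],"rotation":[0,0,-0.33],"fingers":1},{"dp":[-0.25,0.212,-0.17],"rotation":[0,0,-0.33],"fingers":1},{"dp":[-0.295,0.25,-0.17],"rotation":[0,0,-0.33],"fingers":1},{"dp":[-0.34,0.288,-0.17],"rotation":[0,0,-0.33],"fingers":1},{"dp":[-0.385,0.327,-0.17],"rotation":[0,0,-0.33],"fingers":1},{"dp":[-0.43,0.365,-0.17],"rotation":[0,0,-0.33],"fingers":1},{"dp":[-0.475,0.403,-0.17],"rotation":[0,0,-0.33],"fingers":1},{"dp":[-0.52,0.441,-0.17],"rotation":[0,0,-0.33],"fingers":1},{"dp":[-0.551,0.4675,-0.17],"rotation":[0,0,-0.33],"fingers":1},{"dp":[-0.551,0.4675,-0.17],"rotation":[0,0,-0.33],"fingers":1}]' 20
cat > st.py <<'E'
from h import *
from scipy.spatial.transform import Rotation as Ro
s=arm.observe(); R=Ro.from_rotvec(s['ee_rot']).as_matrix()
print(s['clock'],s['position'].round(4),'F',s['force'].round(1),s['width'],'\n',R.round(3))
import sys
if len(sys.argv)>3: print('dp',(R.T@(np.array(list(map(float,sys.argv[1:4])))-s['position'])).round(4))
E
python3 st.py 0.462 -0.082 0.065
```

```text
clock: 1.98
position: [0.4661, -0.0853, 0.3966]
ee_rot: [2.228, 2.213, -0.004]
force: [-0.7, 0.1, -0.7]
width: 0.006
1.975 [ 0.4661 -0.0853  0.3966] F [-0.7  0.1 -0.7] 0.0061641931460769345 
 [[ 0.007  1.    -0.001]
 [ 1.    -0.007 -0.003]
 [-0.003 -0.001 -1.   ]]
dp [ 0.0041 -0.0039  0.3316]
```

```bash
python3 -m pendant '[{"dp":[0.002,-0.008,0.06],"rotation":[0,0,0],"fingers":1},{"dp":[0.003,-0.008,0.12],"rotation":[0,0,0],"fingers":1},{"dp":[0.003,-0.008,0.18],"rotation":[0,0,0],"fingers":1},{"dp":[0.003,-0.008,0.24],"rotation":[0,0,0],"fingers":1},{"dp":[0.003,-0.008,0.30],"rotation":[0,0,0],"fingers":1},{"dp":[0.003,-0.008,0.332],"rotation":[0,0,0],"fingers":1},{"dp":[0.003,-0.008,0.332],"rotation":[0,0,0],"fingers":1}]'
python3 st.py 0.6 -0.082 0.065; python3 - <<'E'
from h import *
im=arm.get_image('top');cv2.imwrite('pics/t1.png',cv2.resize(im[120:280,220:420],None,fx=4,fy=3.75))
im=arm.get_image('scene');cv2.imwrite('pics/s1.png',cv2.resize(im[120:280,220:460],None,fx=3.3,fy=3.3))
E
```

```text
clock: 2.85
position: [0.4558, -0.082, 0.0629]
ee_rot: [-2.226, -2.213, 0.009]
force: [-0.3, -0.2, 0.1]
width: 0.007
2.85 [ 0.4558 -0.082   0.0629] F [-0.3 -0.2  0.1] 0.007023448757761933 
 [[ 0.006  1.    -0.006]
 [ 1.    -0.006 -0.002]
 [-0.002 -0.006 -1.   ]]
dp [ 0.0009  0.1441 -0.003 ]
```

View pics/t1.png

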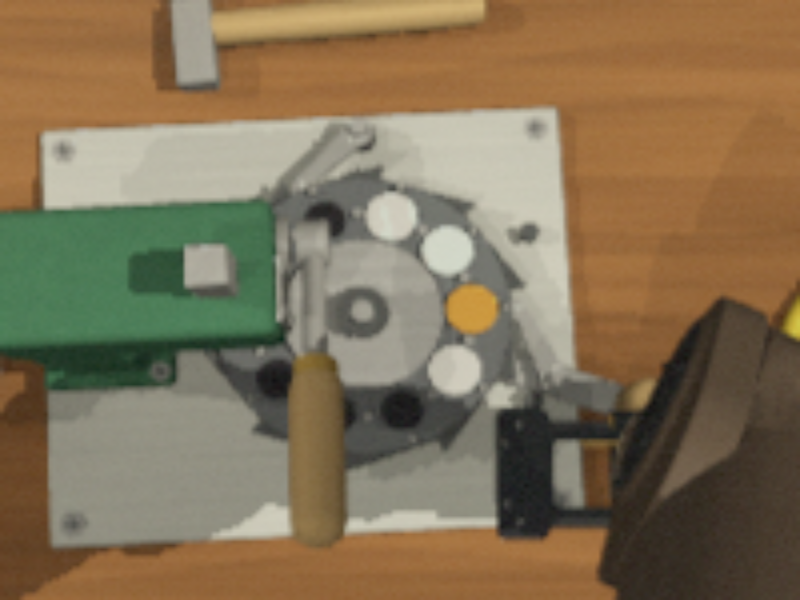

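View pics/s1.png

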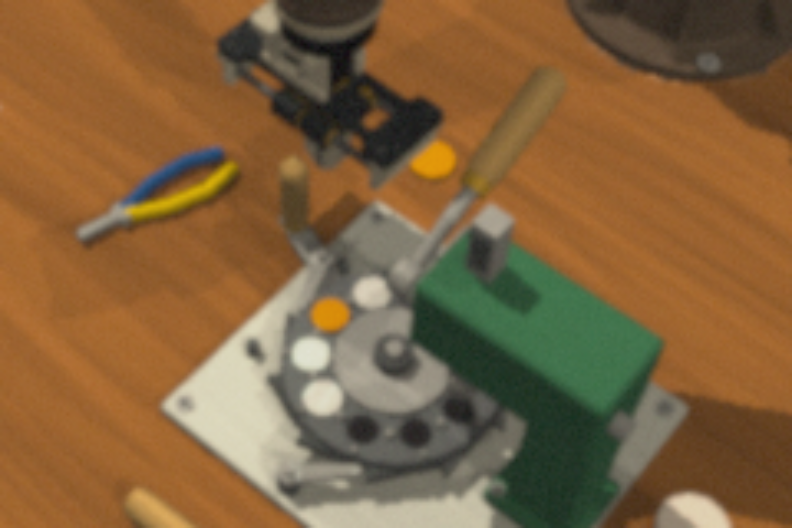

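The fingers are down just behind the grip in −x, and the blanks have not moved. First stroke.

```bash
python3 -m pendant '[{"dp":[0.001,0.015,-0.003],"rotation":[0,0,0],"fingers":1},{"dp":[0.001,0.03,-0.003],"rotation":[0,0,0],"fingers":1},{"dp":[0,0.05,-0.003],"rotation":[0,0,0],"fingers":1},{"dp":[-0.002,0.07,-0.003],"rotation":[0,0,0],"fingers":1},{"dp":[-0.003,0.09,-0.003],"rotation":[0,0,0],"fingers":1},{"dp":[-0.003,0.108,-0.003],"rotation":[0,0,0],"fingers":1},{"dp":[-0.002,0.122,-0.003],"rotation":[0,0,0],"fingers":1},{"dp":[0,0.132,-0.003],"rotation":[0,0,0],"fingers":1},{"dp":[0.001,0.139,-0.003],"rotation":[0,0,0],"fingers":1},{"dp":[0.001,0.144,-0.003],"rotation":[0,0,0],"fingers":1},{"dp":[0.001,0.144,-0.003],"rotation":[0,0,0],"fingers":1}]'
python3 st.py 0.458 -0.082 0.065; python3 - <<'E'
from h import *
im=arm.get_image('top');cv2.imwrite('pics/t2.png',cv2.resize(im[120:280,220:420],None,fx=4,fy=3.75))
im=arm.get_image('scene');cv2.imwrite('pics/s2.png',cv2.resize(im[120:280,220:460],None,fx=3.3,fy=3.3))
E
```

```text
clock: 4.32
position: [0.6006, -0.0808, 0.0683]
ee_rot: [-2.224, -2.213, 0.006]
force: [-10.9, 4.2, 7.0]
width: 0.007
4.325 [ 0.6006 -0.0808  0.0683] F [-10.9   4.2   7. ] 0.006891874860058624 
 [[ 0.005  1.    -0.005]
 [ 1.    -0.005 -0.   ]
 [-0.    -0.005 -1.   ]]
dp [-0.0018 -0.1426  0.0041]
```

View pics/t2.png

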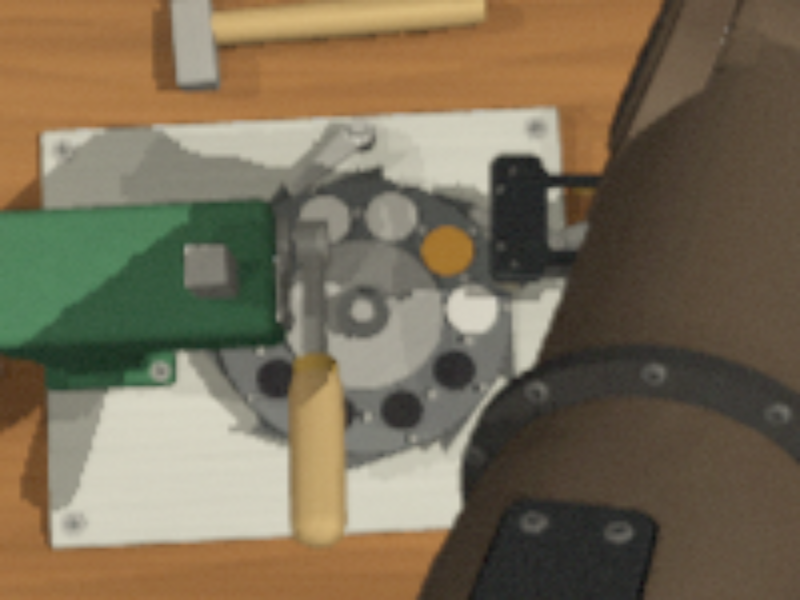

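View pics/s2.png

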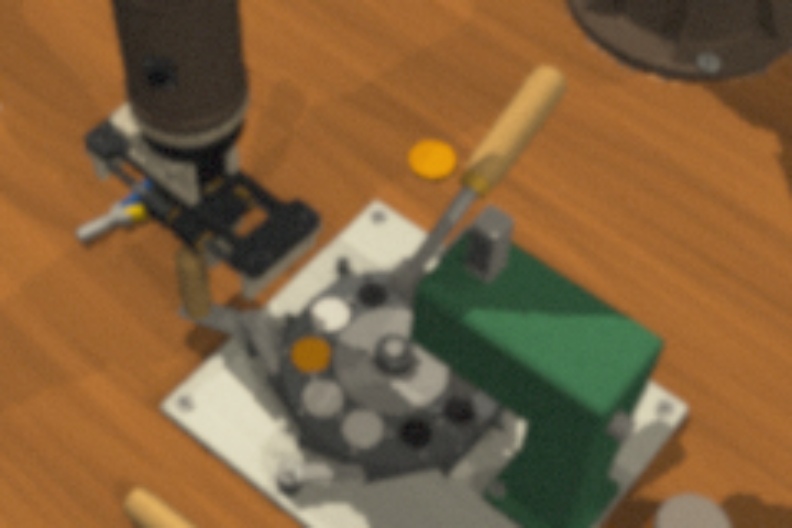

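The first stroke moved the brass blank exactly one nest, to (447,250) in the zoomed top view, with 11 N at the stop. Next I'll retreat, let the lever spring home and make stroke 2.

```bash
python3 -m pendant '[{"dp":[-0.001,-0.03,0.003],"rotation":[0,0,0],"fingers":1},{"dp":[-0.002,-0.065,0.003],"rotation":[0,0,0],"fingers":1},{"dp":[-0.002,-0.1,0.003],"rotation":[0,0,0],"fingers":1},{"dp":[-0.001,-0.13,0.003],"rotation":[0,0,0],"fingers":1},{"dp":[-0.001,-0.143,0.003],"rotation":[0,0,0],"fingers":1},{"dp":[-0.001,-0.143,0.003],"rotation":[0,0,0],"fingers":1},{"dp":[-0.001,-0.143,0.003],"rotation":[0,0,0],"fingers":1},{"dp":[-0.001,-0.143,0.003],"rotation":[0,0,0],"fingers":1},{"dp":[-0.001,-0.130,0.003],"rotation":[0,0,0],"fingers":1},{"dp":[-0.001,-0.113,0.003],"rotation":[0,0,0],"fingers":1},{"dp":[-0.002,-0.093,0.003],"rotation":[0,0,0],"fingers":1},{"dp":[-0.003,-0.073,0.003],"rotation":[0,0,0],"fingers":1},{"dp":[-0.003,-0.053,0.003],"rotation":[0,0,0],"fingers":1},{"dp":[-0.002,-0.035,0.003],"rotation":[0,0,0],"fingers":1},{"dp":[-0.001,-0.021,0.003],"rotation":[0,0,0],"fingers":1},{"dp":[0,-0.011,0.002],"rotation":[0,0,0],"fingers":1},{"dp":[0,-0.004,0.002],"rotation":[0,0,0],"fingers":1},{"dp":[0,0.002,0.002],"rotation":[0,0,0],"fingers":1},{"dp":[0,0.002,0.002],"rotation":[0,0,0],"fingers":1}]'
python3 - <<'E'
from h import *
im=arm.get_image('top');cv2.imwrite('pics/t3.png',cv2.resize(im[120:280,220:420],None,fx=4,fy=3.75))
E
```

```text
clock: 6.8
position: [0.6004, -0.078, 0.0647]
ee_rot: [-2.217, -2.21, 0.01]
force: [-8.3, 7.6, 1.9]
width: 0.008
```

View pics/t3.png

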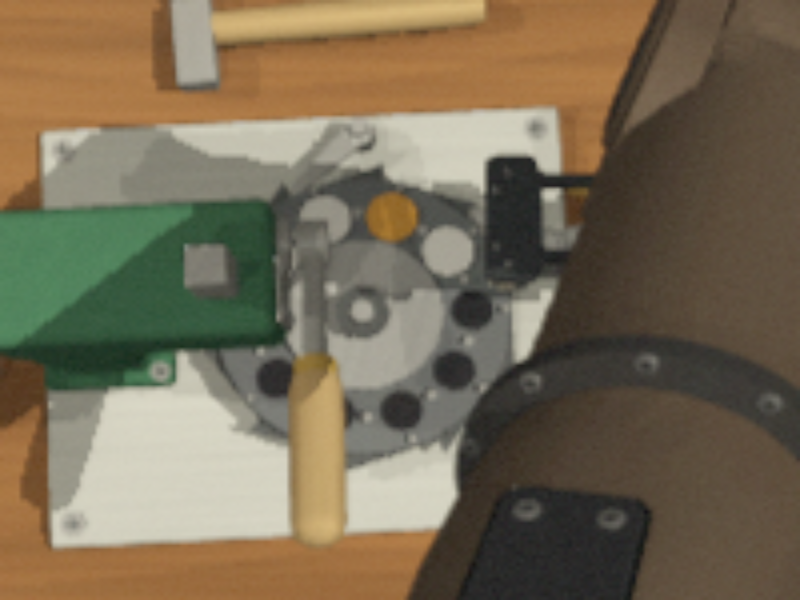

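Stroke 2 is complete: the brass blank is at (391,216), one nest on. Stroke 3.

```bash
python3 -m pendant '[{"dp":[-0.002,-0.03,0],"rotation":[0,0,0],"fingers":1},{"dp":[-0.004,-0.065,0],"rotation":[0,0,0],"fingers":1},{"dp":[-0.004,-0.1,0],"rotation":[0,0,0],"fingers":1},{"dp":[-0.004,-0.13,0],"rotation":[0,0,0],"fingers":1},{"dp":[-0.004,-0.143,0],"rotation":[0,0,0],"fingers":1},{"dp":[-0.004,-0.143,0],"rotation":[0,0,0],"fingers":1},{"dp":[-0.004,-0.143,0],"rotation":[0,0,0],"fingers":1},{"dp":[-0.004,-0.143,0],"rotation":[0,0,0],"fingers":1},{"dp":[-0.004,-0.130,0],"rotation":[0,0,0],"fingers":1},{"dp":[-0.004,-0.113,0],"rotation":[0,0,0],"fingers":1},{"dp":[-0.006,-0.093,0],"rotation":[0,0,0],"fingers":1},{"dp":[-0.007,-0.073,0],"rotation":[0,0,0],"fingers":1},{"dp":[-0.007,-0.053,0],"rotation":[0,0,0],"fingers":1},{"dp":[-0.006,-0.035,0],"rotation":[0,0,0],"fingers":1},{"dp":[-0.004,-0.021,0],"rotation":[0,0,0],"fingers":1},{"dp":[-0.003,-0.011,0],"rotation":[0,0,0],"fingers":1},{"dp":[-0.003,-0.004,0],"rotation":[0,0,0],"fingers":1},{"dp":[-0.003,0.002,0],"rotation":[0,0,0],"fingers":1},{"dp":[-0.003,0.002,0],"rotation":[0,0,0],"fingers":1}]'
python3 - <<'E'
from h import *
im=arm.get_image('top');cv2.imwrite('pics/t4.png',cv2.resize(im[120:280,220:420],None,fx=4,fy=3.75))
E
```

```text
clock: 9.22
position: [0.6005, -0.0787, 0.0638]
ee_rot: [-2.21, -2.208, 0.012]
force: [-10.3, 6.5, 7.6]
width: 0.004
```

View pics/t4.png

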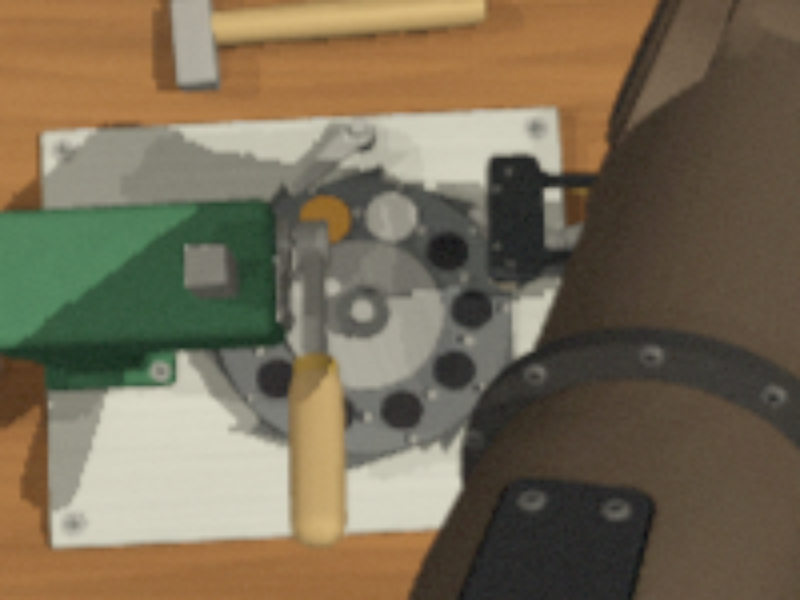

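Stroke 3 is complete: the brass blank is at about (325,218). Stroke 4.

```bash
python3 -m pendant '[{"dp":[-0.002,-0.03,0],"rotation":[0,0,0],"fingers":1},{"dp":[-0.004,-0.065,0],"rotation":[0,0,0],"fingers":1},{"dp":[-0.004,-0.1,0],"rotation":[0,0,0],"fingers":1},{"dp":[-0.004,-0.13,0],"rotation":[0,0,0],"fingers":1},{"dp":[-0.004,-0.143,0],"rotation":[0,0,0],"fingers":1},{"dp":[-0.004,-0.143,0],"rotation":[0,0,0],"fingers":1},{"dp":[-0.004,-0.143,0],"rotation":[0,0,0],"fingers":1},{"dp":[-0.004,-0.143,0],"rotation":[0,0,0],"fingers":1},{"dp":[-0.004,-0.130,0],"rotation":[0,0,0],"fingers":1},{"dp":[-0.004,-0.113,0],"rotation":[0,0,0],"fingers":1},{"dp":[-0.006,-0.093,0],"rotation":[0,0,0],"fingers":1},{"dp":[-0.007,-0.073,0],"rotation":[0,0,0],"fingers":1},{"dp":[-0.007,-0.053,0],"rotation":[0,0,0],"fingers":1},{"dp":[-0.006,-0.035,0],"rotation":[0,0,0],"fingers":1},{"dp":[-0.004,-0.021,0],"rotation":[0,0,0],"fingers":1},{"dp":[-0.003,-0.011,0],"rotation":[0,0,0],"fingers":1},{"dp":[-0.003,-0.004,0],"rotation":[0,0,0],"fingers":1},{"dp":[-0.003,0.002,0],"rotation":[0,0,0],"fingers":1},{"dp":[-0.003,0.002,0],"rotation":[0,0,0],"fingers":1}]'
python3 - <<'E'
from h import *
im=arm.get_image('top');cv2.imwrite('pics/t5.png',cv2.resize(im[120:280,220:420],None,fx=4,fy=3.75))
im=arm.get_image('scene');cv2.imwrite('pics/s5.png',cv2.resize(im[120:280,220:460],None,fx=3.3,fy=3.3))
E
```

```text
clock: 11.65
position: [0.6002, -0.0801, 0.0627]
ee_rot: [-2.205, -2.204, 0.017]
force: [-10.4, 3.8, 7.0]
width: 0.004
```

View pics/t5.png

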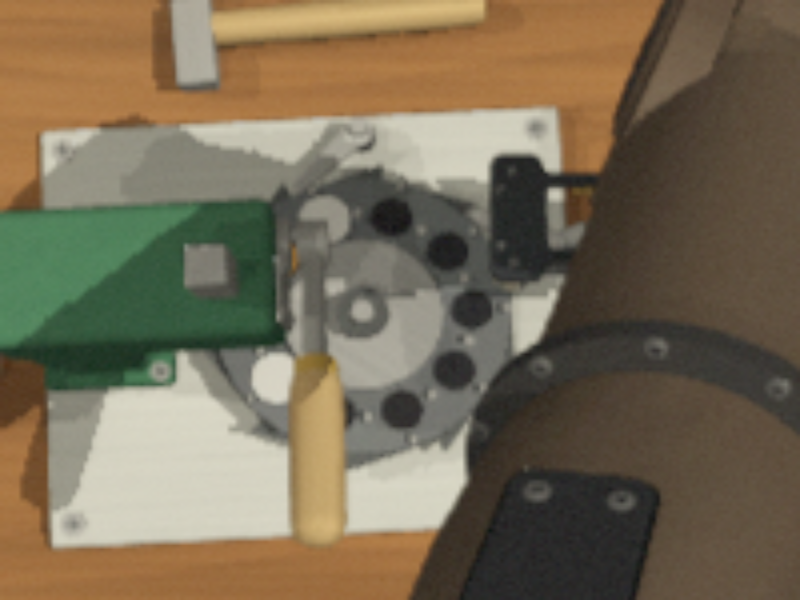

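View pics/s5.png

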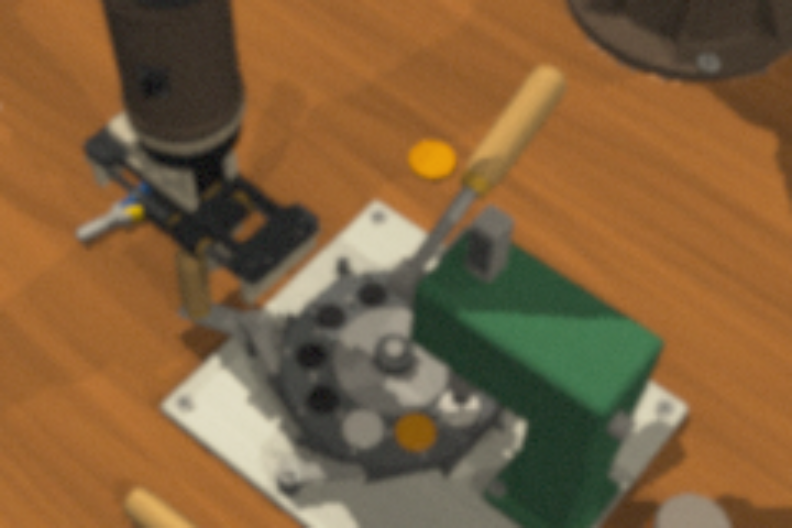

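After stroke 4 a silver blank is under the stamp and the brass blank is one nest short, at (416,433) in the scene view. This is the last stroke, after which I'll retreat and let the lever go home.

```bash
python3 -m pendant '[{"dp":[-0.002,-0.03,0],"rotation":[0,0,0],"fingers":1},{"dp":[-0.004,-0.065,0],"rotation":[0,0,0],"fingers":1},{"dp":[-0.003,-0.1,0],"rotation":[0,0,0],"fingers":1},{"dp":[-0.003,-0.13,0],"rotation":[0,0,0],"fingers":1},{"dp":[-0.003,-0.143,0],"rotation":[0,0,0],"fingers":1},{"dp":[-0.003,-0.143,0],"rotation":[0,0,0],"fingers":1},{"dp":[-0.003,-0.143,0],"rotation":[0,0,0],"fingers":1},{"dp":[-0.003,-0.143,0],"rotation":[0,0,0],"fingers":1},{"dp":[-0.003,-0.130,0],"rotation":[0,0,0],"fingers":1},{"dp":[-0.003,-0.113,0],"rotation":[0,0,0],"fingers":1},{"dp":[-0.005,-0.093,0],"rotation":[0,0,0],"fingers":1},{"dp":[-0.006,-0.073,0],"rotation":[0,0,0],"fingers":1},{"dp":[-0.006,-0.053,0],"rotation":[0,0,0],"fingers":1},{"dp":[-0.005,-0.035,0],"rotation":[0,0,0],"fingers":1},{"dp":[-0.003,-0.021,0],"rotation":[0,0,0],"fingers":1},{"dp":[-0.002,-0.011,0],"rotation":[0,0,0],"fingers":1},{"dp":[-0.002,-0.004,0],"rotation":[0,0,0],"fingers":1},{"dp":[-0.002,0.002,0],"rotation":[0,0,0],"fingers":1},{"dp":[-0.002,0.003,0],"rotation":[0,0,0],"fingers":1},{"dp":[-0.002,0.003,0],"rotation":[0,0,0],"fingers":1}]'
python3 st.py 0.45 -0.09 0.065
python3 - <<'E'
from h import *
im=arm.get_image('top');cv2.imwrite('pics/t6.png',cv2.resize(im[120:280,220:420],None,fx=4,fy=3.75))
im=arm.get_image('scene');cv2.imwrite('pics/s6.png',cv2.resize(im[120:280,220:460],None,fx=3.3,fy=3.3))
E
```

```text
clock: 14.25
position: [0.6002, -0.0804, 0.0616]
ee_rot: [-2.199, -2.201, 0.022]
force: [-13.5, 5.1, 8.3]
width: 0.003
14.25 [ 0.6002 -0.0804  0.0616] F [-13.5   5.1   8.3] 0.00325312144591178 
 [[-0.001  0.999 -0.032]
 [ 1.     0.001  0.012]
 [ 0.012 -0.032 -0.999]]
dp [-0.0095 -0.1502  0.0013]
```

View pics/t6.png

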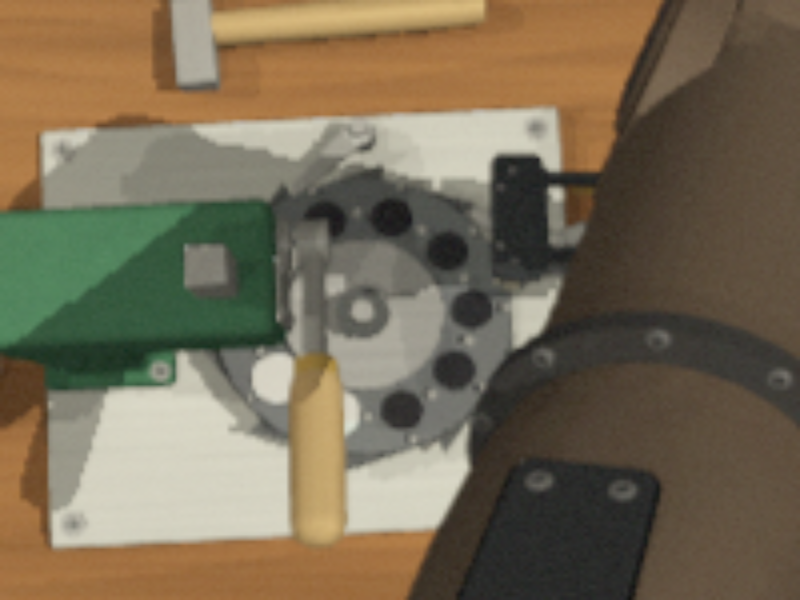

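View pics/s6.png

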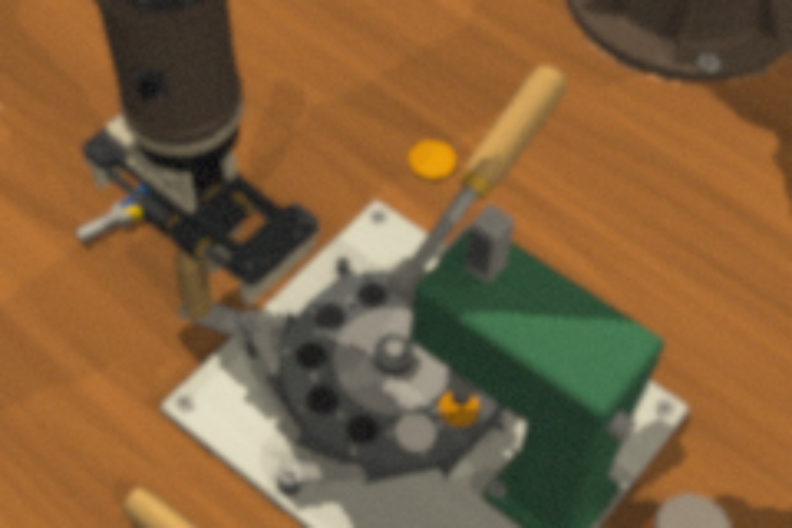

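The brass blank is now under the stamp. I'll retreat so the lever can spring home, then rise.

```bash
python3 -m pendant '[{"dp":[-0.002,-0.03,0],"rotation":[0,0,0],"fingers":1},{"dp":[-0.004,-0.06,0],"rotation":[0,0,0],"fingers":1},{"dp":[-0.006,-0.09,0],"rotation":[0,0,0],"fingers":1},{"dp":[-0.008,-0.12,0],"rotation":[0,0,0],"fingers":1},{"dp":[-0.009,-0.145,0],"rotation":[0,0,0],"fingers":1},{"dp":[-0.01,-0.16,0],"rotation":[0,0,0],"fingers":1},{"dp":[-0.01,-0.16,0],"rotation":[0,0,0],"fingers":1},{"dp":[-0.01,-0.16,-0.06],"rotation":[0,0,0],"fingers":1},{"dp":[-0.01,-0.16,-0.12],"rotation":[0,0,0],"fingers":1},{"dp":[-0.01,-0.16,-0.18],"rotation":[0,0,0],"fingers":1},{"dp":[-0.01,-0.16,-0.24],"rotation":[0,0,0],"fingers":1},{"dp":[-0.01,-0.16,-0.3],"rotation":[0,0,0],"fingers":1},{"dp":[-0.01,-0.16,-0.3],"rotation":[0,0,0],"fingers":1}]'
cat >> st.py <<'E'
Rd=np.array([[0,1,0],[1,0,0],[0,0,-1.]]); print('rot',Ro.from_matrix(R.T@Rd).as_rotvec().round(3))
E
python3 st.py 0.455 0.1005 0.36
python3 - <<'E'
from h import *
im=arm.get_image('top');cv2.imwrite('pics/t7.png',cv2.resize(im[120:280,220:420],None,fx=4,fy=3.75))
im=arm.get_image('scene');cv2.imwrite('pics/s7.png',cv2.resize(im[120:280,220:460],None,fx=3.3,fy=3.3))
E
```

```text
clock: 15.98
position: [0.4531, -0.0945, 0.3711]
ee_rot: [-2.203, -2.206, 0.012]
force: [0.5, -0.6, -1.3]
width: 0.005
15.975 [ 0.4531 -0.0945  0.3711] F [ 0.5 -0.6 -1.3] 0.004777757209624278 
 [[-0.001  1.    -0.022]
 [ 1.     0.001  0.012]
 [ 0.012 -0.022 -1.   ]]
dp [0.1949 0.0024 0.0134]
rot [-0.022 -0.012  0.001]
```

View pics/t7.png

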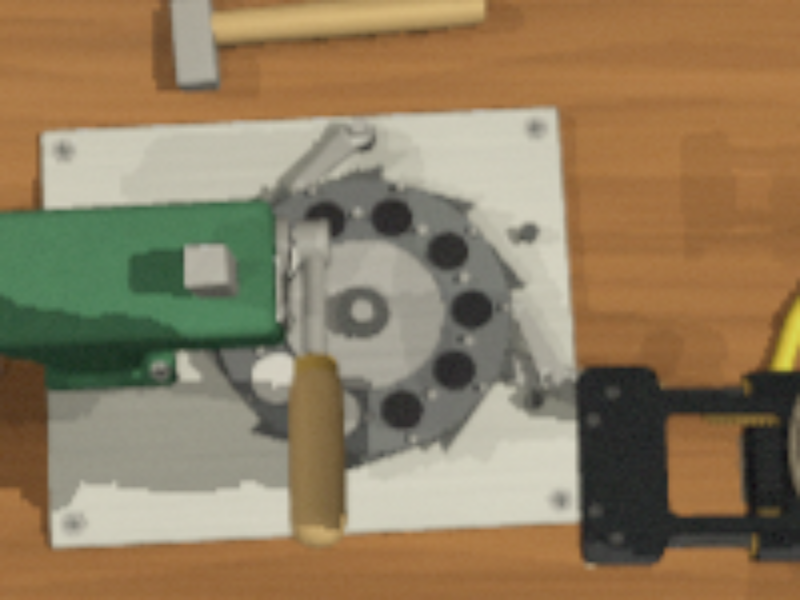

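View pics/s7.png

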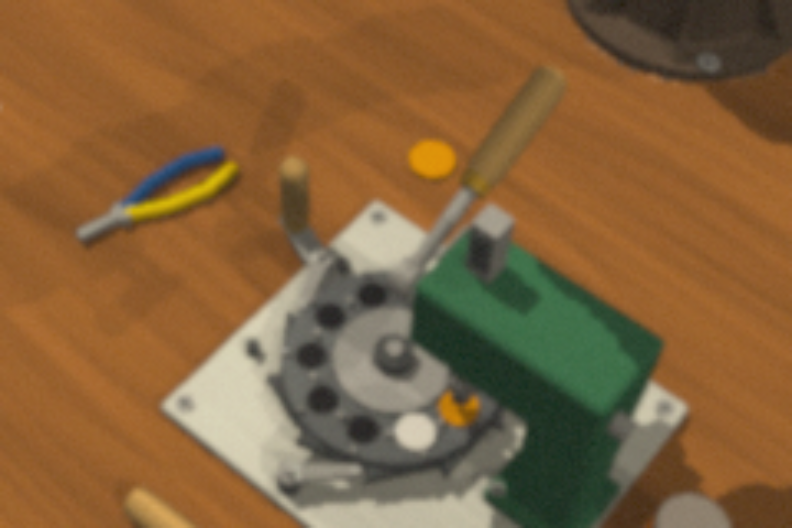

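The lever is home at (294,200) in the scene view, the dial is aligned and the brass blank is under the stamp. Now I'll move over the handle grip.

```bash
python3 -m pendant '[{"dp":[0.05,0.002,0.01],"rotation":[-0.022,-0.012,0],"fingers":1},{"dp":[0.1,0.002,0.013],"rotation":[-0.022,-0.012,0],"fingers":1},{"dp":[0.15,0.002,0.013],"rotation":[-0.022,-0.012,0],"fingers":1},{"dp":[0.195,0.002,0.013],"rotation":[-0.022,-0.012,0],"fingers":1},{"dp":[0.195,0.002,0.013],"rotation":[-0.022,-0.012,0],"fingers":1},{"dp":[0.195,0.002,0.053],"rotation":[-0.022,-0.012,0],"fingers":1},{"dp":[0.195,0.002,0.073],"rotation":[-0.022,-0.012,0],"fingers":1},{"dp":[0.195,0.002,0.073],"rotation":[-0.022,-0.012,0],"fingers":1}]'
python3 st.py 0.455 0.1005 0.190
python3 - <<'E'
from h import *
im=arm.get_image('scene');cv2.imwrite('pics/s8.png',cv2.resize(im[80:260,260:500],None,fx=3.3,fy=3.3))
E
```

```text
clock: 17.08
position: [0.4494, 0.1009, 0.2944]
ee_rot: [-2.217, -2.217, 0.015]
force: [-0.5, 0.3, 0.9]
width: 0.003
17.075 [0.4494 0.1009 0.2944] F [-0.5  0.3  0.9] 0.0029988145027279294 
 [[-0.     1.    -0.011]
 [ 1.     0.    -0.002]
 [-0.002 -0.011 -1.   ]]
dp [-1.000e-04  6.800e-03  1.043e-01]
rot [-0.011  0.002  0.   ]
```

View pics/s8.png

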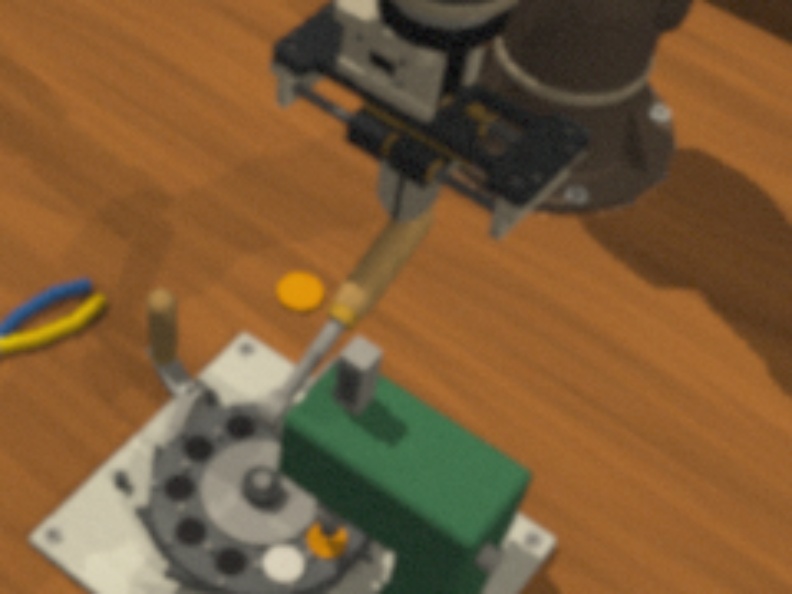

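The shut fingertips are over the wooden handle grip. I'll push down to just short of contact.

```bash
python3 -m pendant '[{"dp":[0,0.006,0.012],"rotation":[0,0,0],"fingers":1},{"dp":[0,0.006,0.027],"rotation":[0,0,0],"fingers":1},{"dp":[0,0.006,0.042],"rotation":[0,0,0],"fingers":1},{"dp":[0,0.006,0.057],"rotation":[0,0,0],"fingers":1},{"dp":[0,0.006,0.072],"rotation":[0,0,0],"fingers":1},{"dp":[0,0.006,0.084],"rotation":[0,0,0],"fingers":1},{"dp":[0,0.006,0.094],"rotation":[0,0,0],"fingers":1},{"dp":[0,0.006,0.1],"rotation":[0,0,0],"fingers":1},{"dp":[0,0.006,0.1],"rotation":[0,0,0],"fingers":1}]'
python3 - <<'E'
from h import *
im=arm.get_image('scene');cv2.imwrite('pics/s9.png',cv2.resize(im[80:260,260:500],None,fx=3.3,fy=3.3))
E
```

```text
clock: 18.25
position: [0.455, 0.101, 0.1952]
ee_rot: [-2.217, -2.218, 0.013]
force: [-4.2, 0.7, 4.3]
width: 0.007
```

View pics/s9.png

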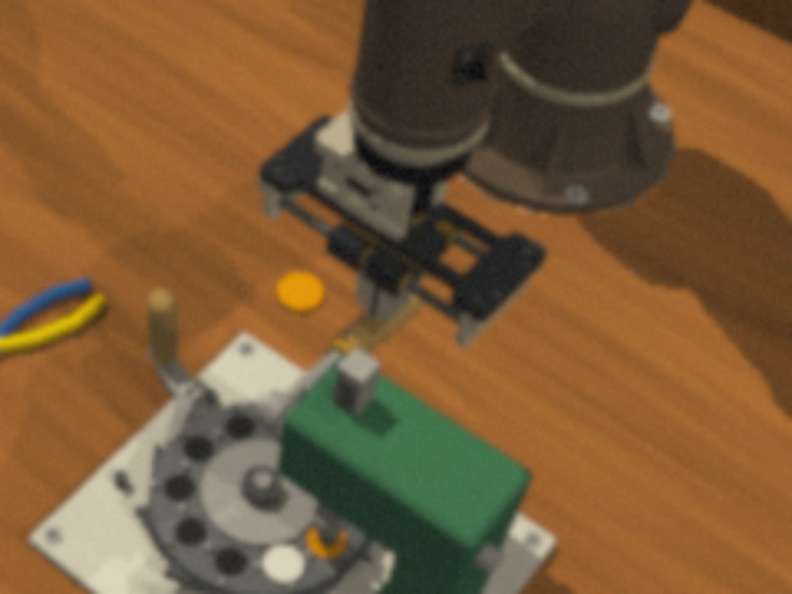

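The handle is down, with about 4 N of spring so far. I'll press on in small steps.

```bash
python3 -m pendant '[{"dp":[0,0,0.004],"rotation":[0,0,0],"fingers":1},{"dp":[0,0,0.008],"rotation":[0,0,0],"fingers":1},{"dp":[0,0,0.011],"rotation":[0,0,0],"fingers":1},{"dp":[0,0,0.011],"rotation":[0,0,0],"fingers":1}]'
```

```text
clock: 18.8
position: [0.456, 0.1011, 0.1854]
ee_rot: [-2.218, -2.218, 0.01]
force: [-2.8, 0.7, 9.9]
width: 0.003
```

```bash
python3 -m pendant '[{"dp":[0,0,0.003],"rotation":[0,0,0],"fingers":1},{"dp":[0,0,0.005],"rotation":[0,0,0],"fingers":1},{"dp":[0,0,0.005],"rotation":[0,0,0],"fingers":1}]'
```

```text
clock: 19.18
position: [0.4568, 0.1012, 0.1818]
ee_rot: [-2.218, -2.218, 0.006]
force: [-8.0, -2.0, 20.9]
width: 0.004
```

That is 21 N, about 15 N above the spring, so the stamp is bearing firmly. I'll hold briefly, then let the handle rise and move clear.

```bash
python3 -m pendant '[{"dp":[0,0,0.003],"rotation":[0,0,0],"fingers":1},{"dp":[0,0,0.003],"rotation":[0,0,0],"fingers":1},{"dp":[0,0,0.003],"rotation":[0,0,0],"fingers":1}]'
python3 -m pendant '[{"dp":[0,0,-0.01],"rotation":[0,0,0],"fingers":1},{"dp":[0,0,-0.025],"rotation":[0,0,0],"fingers":1},{"dp":[0,0,-0.04],"rotation":[0,0,0],"fingers":1},{"dp":[0,0,-0.055],"rotation":[0,0,0],"fingers":1},{"dp":[0,0,-0.07],"rotation":[0,0,0],"fingers":1},{"dp":[0,0,-0.085],"rotation":[0,0,0],"fingers":1},{"dp":[0,-0.003,-0.1],"rotation":[0,0,0],"fingers":1},{"dp":[0,-0.003,-0.14],"rotation":[0,0,0],"fingers":1},{"dp":[0,-0.003,-0.18],"rotation":[0,0,0],"fingers":1},{"dp":[-0.06,-0.003,-0.19],"rotation":[0,0,0],"fingers":1},{"dp":[-0.12,-0.003,-0.19],"rotation":[0,0,0],"fingers":1},{"dp":[-0.18,-0.003,-0.19],"rotation":[0,0,0],"fingers":1},{"dp":[-0.2,-0.003,-0.19],"rotation":[0,0,0],"fingers":1},{"dp":[-0.2,-0.003,-0.19],"rotation":[0,0,0],"fingers":1}]'
python3 st.py
python3 - <<'E'
from h import *
im=arm.get_image('top');cv2.imwrite('pics/t10.png',cv2.resize(im[120:280,220:420],None,fx=4,fy=3.75))
im=arm.get_image('scene');cv2.imwrite('pics/s10.png',cv2.resize(im[120:280,220:460],None,fx=3.3,fy=3.3))
E
```

```text
clock: 19.55
position: [0.4571, 0.1012, 0.1805]
ee_rot: [-2.218, -2.218, 0.004]
force: [-10.5, -1.8, 24.4]
width: -0.0
clock: 21.3
position: [0.4539, -0.1004, 0.3702]
ee_rot: [-2.221, -2.213, 0.005]
force: [-0.5, 1.7, 0.9]
width: 0.003
21.3 [ 0.4539 -0.1004  0.3702] F [-0.5  1.7  0.9] 0.002635242698411583 
 [[ 0.004  1.    -0.007]
 [ 1.    -0.004  0.002]
 [ 0.002 -0.007 -1.   ]]
rot [-0.007 -0.002 -0.004]
```

View pics/t10.png

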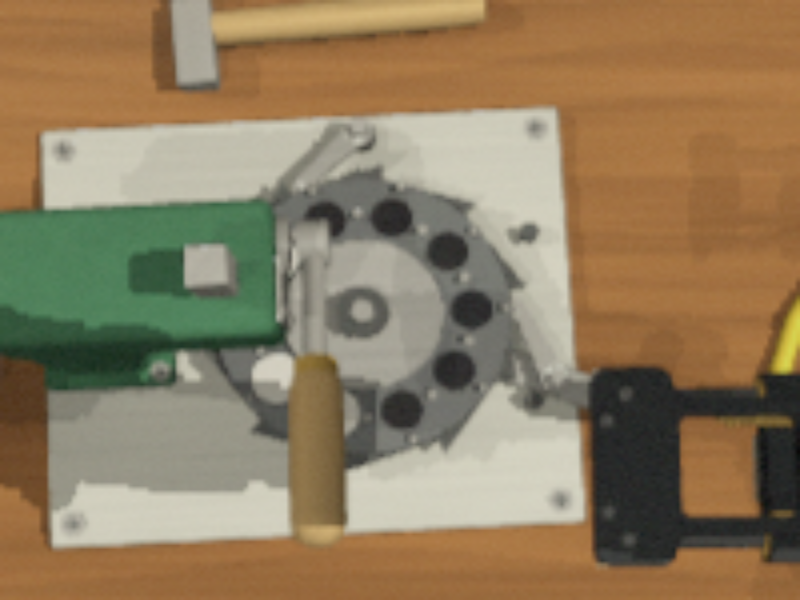

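View pics/s10.png

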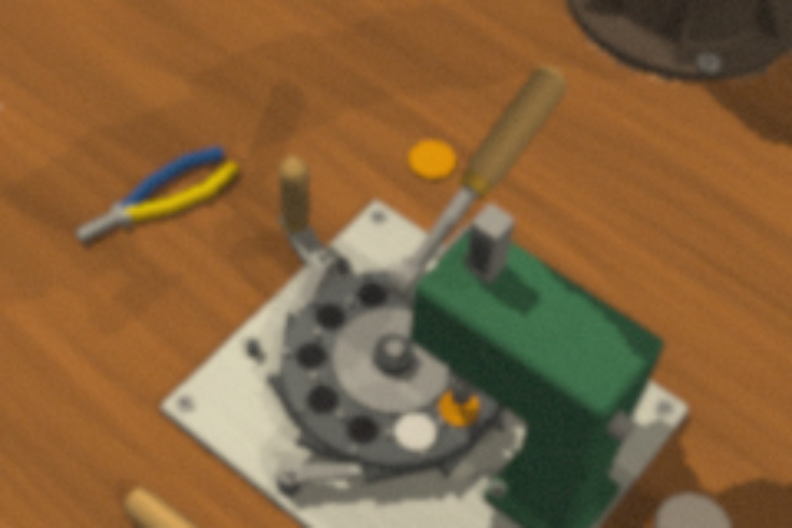

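The handle is up, the lever is home, the brass blank is under the stamp and the robot is clear of everything. Handing in.

```bash
python3 -c "
from cell import arm
print(arm.sign_off())"
```

```text
the job is handed in; nothing more can be done
None
```

I indexed the brass blank under the stamp with five full lever strokes, stamped it, and handed the job in at about 21 s. No verdict came back.

- **Indexing:** The first four strokes each showed the brass blank exactly one nest further on. The fifth put it under the stamp, and the lever sprang home before I touched the handle.
- **Stamping:** I pushed the handle down from above to about 24 N at the grip. The spring takes only 4–5 N of that, so I estimate roughly 100 N at the stamp. I could not measure that contact force directly. The fingertips stopped near the height expected for the stamp meeting a blank, above where the handle's own stop would be.
- **Final pictures:**
  - The handle is up, the lever is home, the dial is aligned and the brass blank is under the stamp.
  - The two silver blanks I could see clearly are in their nests. The third is half hidden behind the handle and its visible part looks in place.
  - The pliers and hammer are unmoved. The jar is only partly in view, and the robot did not go near it after the opening move.
  - The robot touches nothing.

None of my checks failed or disagreed.

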